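# Find the fullest sugar tin by its weight and hold it over the cobek

### The arm

A 7-joint arm with a two-finger parallel gripper is mounted at the origin on the work surface. World frame = base frame: x ahead of the robot, y to its left, z up, the work surface at z = 0. Lengths are in mm, angles in rad, forces in N, time in s.
With the tool pointing down it reaches from about 350 to 900 mm from the base axis. Payload 19.9 kg.
Tool frame: the origin (TCP) lies on the centre line of the jaws, within the pads' length; the fingertips stand 19 mm ahead of it and the grasp point (between the pads) is the TCP; z points along the fingers, y is the line along which they close (so a half turn about z gives the same grasp; the last joint's range is limited). The gripper opens to 94 mm and grips with 3 to 60 N. Pads are 16 mm wide; open, the fingers measure 119 mm over their backs; the gripper's body (75 mm by 177 mm) begins 78 mm behind the grasp point.
Start: joints at [1.272, 0.417, -0.01, 1.614, 0.005, 1.111, -0.053], TCP at [159.342, -604.327, 224.425] pointing down, gripper open.
Joint ranges: [-2.81, 2.81], [-0.39, 2.02], [-1.27, 1.25], [0.06, 2.57], [-1.19, 4.33], [0.19, 2], [-2.82, 2.82]. Speed limits (rad/s): [1.89, 1.89, 2.39, 2.39, 3.01, 3.01, 3.01].

### API

Orientations are given as a unit quaternion [x, y, z, w].
In Python, from plant import env, eyes, readout gives the robot as it stands (env), with the cameras (eyes) and the readings (readout).
- The arm moves only by the shell command python3 inch.py [OPENING] [FORCE], which reads ROWS from standard input. ROWS is a JSON list of rows, 1 to 12 of them, each written [[dx, dy, dz], turn]: dx, dy, dz in mm, then a turn about the tool's z in rad; each row shifts and turns the commanded pose from where the row before left it, along the tool's axes as they then stand; what a row does not reach is not made up. A row lasts 1/12 s, in which the tool goes at most 41.7 mm and 0.125 rad, less where a joint would pass 70% of its speed; a pose out of reach is approached as far as the arm can. OPENING is the finger opening in mm, set as the command begins (- or left out keeps the last). The fingers move at their own pace and stop on an object; FORCE is the grip in N (left out, the last holds). Time passes only in rows, so rows that do not move let the fingers close. It prints the time, the measured TCP pose, the force, the opening and the grip force at its end. Input that does not fit is refused with a message, and nothing moves.
- readout.sense(): the state, without advancing time (a new reading comes with each control period).
- eyes.get_image(name): name is "scene" or "top" or "wrist"; returns a dict with "pixels" (480x640x3 uint8, red, green, blue), "intrinsics" (3x3 intrinsics, pixels), "xyz" and "orientation" of the camera in the world. Camera axes: x right, y down, z forward; pixel columns grow to the right and rows downward; lengths in mm; the calibration is good to about 2 mm. A picture is of the moment at which its call begins. There is no depth.
- env.sign_off(): hands the job in; it is judged then, once.
The state is a dict: "t": time; "joint_pos": joint angles; "qd": joint speeds; "joint_efforts": joint torques, N m; "tool_pos": TCP position; "eef_rot": TCP orientation; "wrist_force": force on the tool from outside, world axes, zero at the start; "moment": the same for the moment, N m; "opening": finger opening in mm; "finger_force": force on a finger pad.
Only numpy, scipy, OpenCV 4.12 (cv2) and the standard library are available. Lean on these libraries where they do the work, as an engineer would, in place of code of your own. Each camera call takes 0.05 s, during which the arm holds its last target. There are 200 camera calls.

### The job

Find out which of the three look-alike palm-sugar tins is the fullest: going from the robot's left to its right, grip each tin, lift it a few centimetres straight up off the board to feel its weight, and stand it back upright in its own ring. Then hold the heaviest tin upright and still above the middle of the black stone cobek, a good 10 cm clear of the rim, and finish there while still holding it, with the other two tins standing in their rings. Don't tip any tin over, and leave the cobek, ulekan, bowl and yellow box where they are.

Things in the scene. Friction and masses are not known exactly. Their poses are not given: they have to be found in the camera images.
- tin_left: closed round aluminium tin, the leftmost (+y side): 64 mm across (lid, the top 16 mm: 66 mm), 98 mm tall, upright; origin at the centre of its underside, z up. All three look alike; each weighs 0.18 to 0.62 kg, in an order that changes every time, the heaviest at least 0.15 kg above the next. The solid block inside has 2 mm of side play
- tin_middle: closed round aluminium tin, the middle one: 64 mm across (lid, the top 16 mm: 66 mm), 98 mm tall, upright; origin at the centre of its underside, z up. All three look alike; each weighs 0.18 to 0.62 kg, in an order that changes every time, the heaviest at least 0.15 kg above the next. The solid block inside has 2 mm of side play
- tin_right: closed round aluminium tin, the rightmost (-y side): 64 mm across (lid, the top 16 mm: 66 mm), 98 mm tall, upright; origin at the centre of its underside, z up. All three look alike; each weighs 0.18 to 0.62 kg, in an order that changes every time, the heaviest at least 0.15 kg above the next. The solid block inside has 2 mm of side play
- place_left (a point): centre of the left ring (92 mm outside, drawn flat, no edge to catch) on the top face of the teak board, 16 mm above the bench; y runs along the row towards the left ring, x across the board, z up. Tin_left starts standing here within 8 mm
- place_middle (a point): centre of the middle ring (92 mm outside, drawn flat, no edge to catch) on the top face of the teak board, 16 mm above the bench; y runs along the row towards the left ring, x across the board, z up. Tin_middle starts standing here within 8 mm
- place_right (a point): centre of the right ring (92 mm outside, drawn flat, no edge to catch) on the top face of the teak board, 16 mm above the bench; y runs along the row towards the left ring, x across the board, z up. Tin_right starts standing here within 8 mm
- board: teak board the tins stand on, fixed, 130 x 400 mm, 16 mm thick, with three flat inlaid rings 130 mm apart in a row along its y; origin at the centre of its underside, y along its length (to the left), z up
- cobek: black stone cobek, an open shallow mortar 194 mm across the rim, 52 mm high, loose, 2.4 kg, on the bench to the left of the tins; origin at the centre of its underside, z up
- ulekan: bent teak pestle lying loose, about 165 mm long, 38 mm thick; bystander; origin under its bend
- bowl: aluminium bowl, 170 mm across, 65 mm high, loose; bystander; origin at the centre of its underside
- lidded_box: yellow plastic lidded box, 118 x 168 x 88 mm high, loose; bystander; origin at the centre of its underside
- burner: single gas burner, fixed, 300 x 280 mm, 122 mm high with its pan supports, chrome knob on the far (+x) face; bystander to the right of the tins; origin at the centre of its underside

How it is judged (in metres and radians):
On the way, in this order (a step that is already met when the one before it is completed fails the run):
1. the left tin is lifted by the fingers 20 mm or more, straight up from its ring (within 60 mm) (horizontal distance between tin_left and place_left below 0.06 m and z of tin_left in the frame of place_left above 0.02 m and contact force between tin_left and the fingers above 0.5 N), for 0.2 s.
2. the middle tin is lifted by the fingers 20 mm or more, straight up from its ring (within 60 mm) (horizontal distance between tin_middle and place_middle below 0.06 m and z of tin_middle in the frame of place_middle above 0.02 m and contact force between tin_middle and the fingers above 0.5 N), for 0.2 s.
3. the right tin is lifted by the fingers 20 mm or more, straight up from its ring (within 60 mm) (horizontal distance between tin_right and place_right below 0.06 m and z of tin_right in the frame of place_right above 0.02 m and contact force between tin_right and the fingers above 0.5 N), for 0.2 s.
At the end, for the whole second after the job is handed in: The heaviest tin is held still in the fingers within 0.2 rad of upright, its underside over 140 mm above that of the cobek and within 50 mm of its axis; the two others stand at rest on the board within 30 mm of their own rings, each weighing under 4.4 N on it (the heaviest: over 5 N) (((z of tin_left in the frame of cobek above 0.14 m and horizontal distance between tin_left and cobek below 0.05 m and angle between tin_left's own z axis and vertical below 0.2 rad and linear speed of each of tin_left, tin_middle, tin_right below 0.03 m/s and contact force between tin_left and the fingers above 1 N and horizontal distance between tin_middle and place_middle below 0.03 m and z of tin_middle in the frame of place_middle below 0.005 m and angle between each of tin_middle, tin_right's own z axis and vertical below 0.1 rad and contact force between tin_middle and board between 0.8 and 4.4 N and horizontal distance between tin_right and place_right below 0.03 m and z of tin_right in the frame of place_right below 0.005 m and contact force between tin_right and board between 0.8 and 4.4 N) or (z of tin_middle in the frame of cobek above 0.14 m and horizontal distance between tin_middle and cobek below 0.05 m and angle between tin_middle's own z axis and vertical below 0.2 rad and linear speed of each of tin_middle, tin_left, tin_right below 0.03 m/s and contact force between tin_middle and the fingers above 1 N and horizontal distance between tin_left and place_left below 0.03 m and z of tin_left in the frame of place_left below 0.005 m and angle between each of tin_left, tin_right's own z axis and vertical below 0.1 rad and contact force between tin_left and board between 0.8 and 4.4 N and horizontal distance between tin_right and place_right below 0.03 m and z of tin_right in the frame of place_right below 0.005 m and contact force between tin_right and board between 0.8 and 4.4 N) or (z of tin_right in the frame of cobek above 0.14 m and horizontal distance between tin_right and cobek below 0.05 m and angle between tin_right's own z axis and vertical below 0.2 rad and linear speed of each of tin_right, tin_left, tin_middle below 0.03 m/s and contact force between tin_right and the fingers above 1 N and horizontal distance between tin_left and place_left below 0.03 m and z of tin_left in the frame of place_left below 0.005 m and angle between each of tin_left, tin_middle's own z axis and vertical below 0.1 rad and contact force between tin_left and board between 0.8 and 4.4 N and horizontal distance between tin_middle and place_middle below 0.03 m and z of tin_middle in the frame of place_middle below 0.005 m and contact force between tin_middle and board between 0.8 and 4.4 N))); the arm keeps its last pose, push and grip.
It fails at once if a tin is tipped over (more than 0.6 rad) (angle between any of tin_left, tin_middle, tin_right's own z axis and vertical above 0.6 rad).
It fails at once if the cobek, ulekan, bowl or yellow box is moved more than 30 mm (distance of any of cobek, ulekan, bowl, lidded_box from where it was at the start of the episode above 0.03 m).
It also fails if it takes over 67 s, if anything falls off the work surface, if the arm or the gripper's body presses on something with over 40 N, if the wrist force passes 120 N, or if a joint passes its speed limit or range.

## Working session

There is one attempt and no reset: what is moved stays moved. The work goes in short steps, Python scripts to look and compute and a shell command to move; the robot and the scene stay as the last step left them, time stands still between calls to the robot, and variables do not carry over. Pictures are saved under pics/ and viewed, at most 10 in all, crops included, and the job is handed in when it is done.

```bash
ls; mkdir -p pics; python3 - <<'E'
from plant import env, eyes, readout
import cv2
s=readout.sense();print(s)
for n in("top","scene"):
    d=eyes.get_image(n);cv2.imwrite(f"pics/{n}0.png",d["pixels"][:,:,::-1]);print(n,d["intrinsics"],d["xyz"],d["orientation"])
E
```

```text
inch.py
pics
plant.py
{'t': 0.0, 'joint_pos': array([ 1.27150425,  0.41796476, -0.01031962,  1.61419609,  0.00471886,
        1.11069264, -0.05301557]), 'qd': array([ 0.00025503,  0.00043943,  0.00016904,  0.00053096,  0.00021665,
       -0.0011068 ,  0.00021507]), 'joint_efforts': array([-1.40277272e-03, -8.51250815e+01,  6.37839586e-01, -4.25995553e+01,
       -4.89586964e-02,  1.86473422e-02,  1.13745843e-04]), 'tool_pos': array([ 159.24124197, -603.99532768,  223.82174308]), 'eef_rot': array([ 9.91703160e-01,  1.28547499e-01, -1.29991419e-04, -6.04823617e-04]), 'wrist_force': array([ 0.34395754,  0.44561598, -0.05036719]), 'moment': array([-0.00288444,  0.01205193, -0.00166749]), 'finger_force': 0.0, 'opening': 93.67861973222281}
top [[477.86494407   0.         318.46843445]
 [  0.         477.86494407 235.68147867]
 [  0.           0.           1.        ]] [ 372.02759571 -143.97341946 1253.98618323] [-0.66874928  0.7358391  -0.07888334  0.07136276]
scene [[443.26993224   0.         319.50292853]
 [  0.         443.26993224 246.22249836]
 [  0.           0.           1.        ]] [1251.37151706  -70.29120855  980.19990002] [ 0.63897699  0.7124894  -0.22034177 -0.18845893]
```

View pics/top0.png

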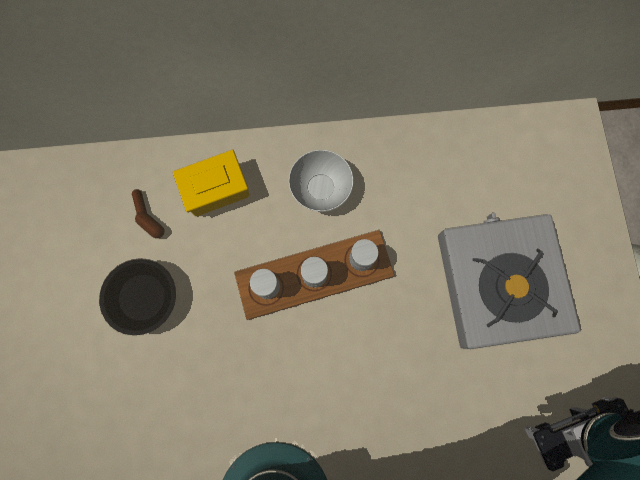

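View pics/scene0.png

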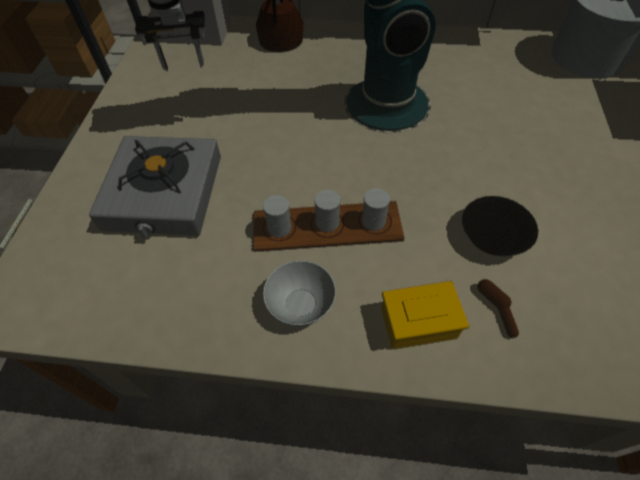

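The top view shows the lids at about (265,283), (315,271) and (364,254), with the board corners at (235,271), (381,231), (396,275) and (247,319). The cobek rim is centred near (138,297). In the scene view the tins are upright on the board, and the burner lies between the arm and the tins. Next I'll refine these positions on an enlarged crop.

```bash
cat > h.py <<'E'
import numpy as np,cv2
from scipy.spatial.transform import Rotation as R
def ray(d,uv,z):
    v=R.from_quat(d["orientation"]).apply(np.linalg.inv(d["intrinsics"])@[uv[0],uv[1],1])
    c=np.array(d["xyz"]);return c+v*(z-c[2])/v[2]
def proj(d,p):
    q=R.from_quat(d["orientation"]).inv().apply(np.array(p)-d["xyz"]);q=d["intrinsics"]@q;return q[:2]/q[2]
E
python3 - <<'E'
from plant import env, eyes, readout
from h import *
d=eyes.get_image("top");im=d["pixels"]
B=[ray(d,p,16)[:2] for p in[(235,271),(381,231),(396,275),(247,319)]]
print(np.round(B),[round(np.linalg.norm(B[i]-B[(i+1)%4])) for i in range(4)])
c=np.mean(B,0);u=(B[0]+B[3]-B[1]-B[2]);u/=np.linalg.norm(u);print("board",c,np.arctan2(-u[0],u[1]))
print("rings",[(c+k*u).round(1) for k in(130,0,-130)])
g=cv2.cvtColor(im,cv2.COLOR_RGB2GRAY)
for p in[(265,283),(315,271),(364,254)]:
    q=ray(d,p,114);print(q.round(1))
m=(g<60).astype(np.uint8);m[:,200:]=0;m[:240]=0;m[360:]=0
cs=max(cv2.findContours(m,0,2)[0],key=cv2.contourArea);e=cv2.minEnclosingCircle(cs);print(e,ray(d,e[0],52),e[1]*2*1202/478)
big=cv2.resize(im[225:325,225:405],None,fx=4.4,fy=4.4,interpolation=2)[:,:,::-1].copy()
for t in np.linspace(0,6.28,80):
    for k,p in enumerate([(265,283),(315,271),(364,254)]):
        q=ray(d,p,114)+33*np.array([np.cos(t),np.sin(t),0])
        a=(proj(d,q)-[225,225])*4.4;cv2.circle(big,tuple(int(x) for x in a),1,(0,0,255),-1)
        r=np.append(c+(1-k)*130*u,16)+46*np.array([np.cos(t),np.sin(t),0])
        a=(proj(d,r)-[225,225])*4.4;cv2.circle(big,tuple(int(x) for x in a),1,(255,0,0),-1)
cv2.imwrite("pics/crop1.png",big)
E
```

```text
[[ 566.   56.]
 [ 636. -337.]
 [ 515. -361.]
 [ 439.   32.]] [398, 123, 401, 128]
board [ 538.91080234 -152.46554058] 0.18340054973032613
rings [array([515.2, -24.6]), array([ 538.9, -152.5]), array([ 562.6, -280.3])]
[514.6 -29.8 114. ]
[ 532.  -151.5  114. ]
[ 561.9 -273.4  114. ]
((137.77816772460938, 296.715576171875), 39.68196105957031) [518.39016145 295.91994706  52.        ] 199.57203846696032
```

View pics/crop1.png

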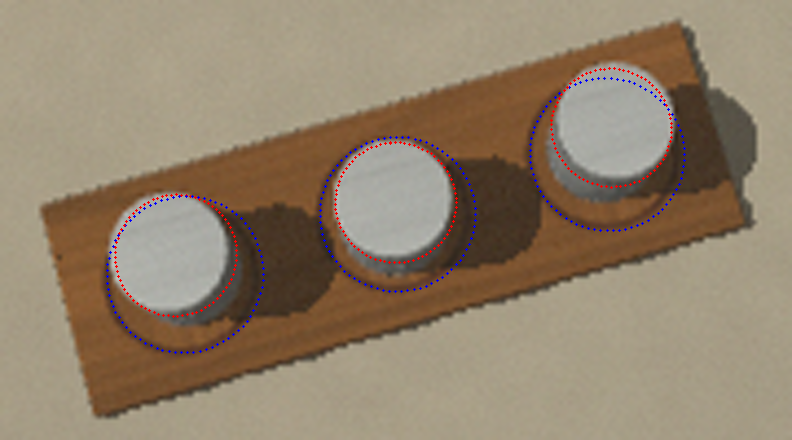

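The red circles (my lid guesses) sit within about 1.5 px of the real lid edges at left x 108–232/y 193–315, middle 334–456/138–262 and right 553–675/62–188. The blue ring overlays agree with the board. I'll compute the refined tin positions and, in the same step, move towards the left tin at safe height.

```bash
cat >> h.py <<'E'
def tool(s,p):
    return R.from_quat(s["eef_rot"]).inv().apply(np.array(p)-s["tool_pos"]).round(1)
E
python3 - <<'E'
from plant import env, eyes, readout
from h import *
d=eyes.get_image("top")
for c in[(170,254),(395,200),(614,125)]:
    p=(np.array(c)+.5)/4.4-.5+225;print(ray(d,p,114).round(1))
E
echo '[[[20, -19, 0], 0], [[20, -19, 0], 0], [[20, -19, 0], 0], [[20, -19, 0], 0], [[20, -19, 0], 0], [[20, -19, 0], 0], [[20, -19, 0], 0], [[20, -19, 0], 0], [[20, -19, 0], 0], [[20, -19, 0], 0], [[20, -19, 0], 0], [[20, -19, 0], 0]]' | python3 inch.py 94 20
```

```text
[516.6 -25.8 114. ]
[ 534.3 -150.2  114. ]
[ 564.3 -274.1  114. ]
t: 1.2
tool_pos: [333.7, -321.4, 224.5]
eef_rot: [0.992, 0.129, -0.0, 0.0]
wrist_force: [-0.1, -0.4, 0.3]
opening: 93.8
finger_force: 0.0
```

```bash
echo '[[[20, -19, 0], 0], [[20, -19, 0], 0], [[20, -19, 0], 0], [[20, -19, 0], 0], [[20, -19, 0], 0], [[20, -19, 0], 0], [[20, -19, 0], 0], [[20, -19, 0], 0], [[20, -19, 0], 0], [[20, -19, 0], 0], [[20, -19, 0], 0], [[20, -19, 0], 0]]' | python3 inch.py && echo '[[[0, 0, 0], 0], [[0, 0, 0], 0], [[0, 0, 0], 0]]' | python3 inch.py; python3 - <<'E'
from plant import env, eyes, readout
from h import *
import cv2
s=readout.sense();print(tool(s,[516,-26,72]))
d=eyes.get_image("wrist");im=d["pixels"][:,:,::-1].copy()
for p in[(516,-26,114)]:
    for t in np.linspace(0,6.28,80): cv2.circle(im,tuple(int(x) for x in proj(d,np.array(p)+33*np.array([np.cos(t),np.sin(t),0]))),1,(0,0,255),-1)
cv2.imwrite("pics/w1.png",im)
E
```

```text
t: 2.2
tool_pos: [507.7, -39.8, 224.5]
eef_rot: [0.992, 0.128, 0.0, 0.0]
wrist_force: [-0.3, -1.5, -0.1]
opening: 93.7
finger_force: 0.0
t: 2.45
tool_pos: [506.9, -41.5, 224.2]
eef_rot: [0.992, 0.128, -0.0, 0.0]
wrist_force: [-0.1, -0.4, -0.7]
opening: 93.9
finger_force: 0.0
[ 12.8 -12.7 152.2]
```

View pics/w1.png

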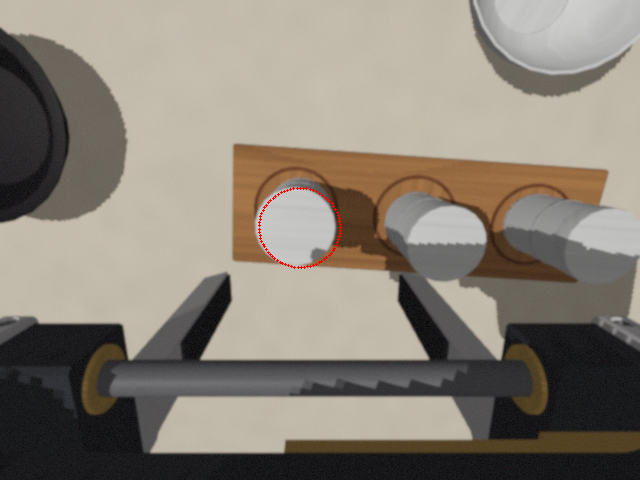

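The wrist view shows the left tin's lid at about (297,228). My estimate is the red circle at (300,228), about 2 mm off. The cobek is far left. I'll go above the tin, then down.

```bash
echo '[[[6, -7, 0], 0], [[7, -7, 0], 0], [[0, 0, 10], 0], [[0, 0, 20], 0], [[0, 0, 20], 0], [[0, 0, 20], 0], [[0, 0, 20], 0], [[0, 0, 20], 0], [[0, 0, 20], 0], [[0, 0, 15], 0], [[0, 0, 7], 0], [[0, 0, 0], 0]]' | python3 inch.py && echo '[[[0, 0, 0], 0], [[0, 0, 0], 0], [[0, 0, 0], 0], [[0, 0, 0], 0], [[0, 0, 0], 0], [[0, 0, 0], 0], [[0, 0, 0], 0], [[0, 0, 0], 0]]' | python3 inch.py 50 25
```

```text
t: 3.5
tool_pos: [515.2, -23.9, 70.7]
eef_rot: [0.992, 0.129, -0.001, -0.0]
wrist_force: [-0.5, -0.4, -1.1]
opening: 94.1
finger_force: 0.0
t: 4.17
tool_pos: [516.5, -24.0, 73.0]
eef_rot: [0.992, 0.129, 0.0, 0.0]
wrist_force: [-2.5, 1.2, 8.0]
opening: 65.0
finger_force: 25.0
```

```bash
echo '[[[0, 0, -6], 0], [[0, 0, -8], 0], [[0, 0, -8], 0], [[0, 0, -8], 0], [[0, 0, -6], 0], [[0, 0, 0], 0], [[0, 0, 0], 0], [[0, 0, 0], 0], [[0, 0, 0], 0], [[0, 0, 0], 0]]' | python3 inch.py && for i in 1 2 3; do echo '[[[0, 0, 0], 0], [[0, 0, 0], 0]]' | python3 inch.py|grep -E "wrist|pos|opening"; done
```

```text
t: 5.0
tool_pos: [516.0, -24.1, 108.1]
eef_rot: [0.992, 0.129, -0.0, -0.0]
wrist_force: [-0.2, -0.5, -3.4]
opening: 64.7
finger_force: 25.0
tool_pos: [516.1, -24.1, 108.2]
wrist_force: [-0.2, -0.7, -3.9]
opening: 64.5
tool_pos: [516.2, -24.1, 108.4]
wrist_force: [0.6, 0.1, -2.9]
opening: 64.6
tool_pos: [516.2, -24.2, 108.4]
wrist_force: [0.5, 0.3, -3.3]
opening: 64.5
```

Left weighs about 3.4 N. Now I'll set it down, release and rise.

```bash
echo '[[[0, 0, 6], 0], [[0, 0, 8], 0], [[0, 0, 8], 0], [[0, 0, 6], 0], [[0, 0, 4], 0], [[0, 0, 2], 0], [[0, 0, 2], 0], [[0, 0, 0], 0], [[0, 0, 0], 0], [[0, 0, 0], 0]]' | python3 inch.py && echo '[[[0, 0, 0], 0], [[0, 0, 0], 0], [[0, 0, 0], 0], [[0, 0, 0], 0], [[0, 0, 0], 0], [[0, 0, 0], 0], [[0, 0, 0], 0]]' | python3 inch.py 94 && echo '[[[0, 0, -10], 0], [[0, 0, -20], 0], [[0, 0, -20], 0], [[0, 0, -25], 0], [[0, 0, -25], 0], [[0, 0, -20], 0], [[0, 0, 0], 0], [[0, 0, 0], 0]]' | python3 inch.py; python3 - <<'E'
from plant import env, eyes, readout
from h import *
s=readout.sense();print(tool(s,[534.3,-150.2,72]))
E
```

```text
t: 6.33
tool_pos: [516.2, -24.0, 72.8]
eef_rot: [0.992, 0.129, 0.0, 0.0]
wrist_force: [-5.5, 1.3, 5.4]
opening: 64.6
finger_force: 25.0
t: 6.92
tool_pos: [516.3, -24.1, 72.4]
eef_rot: [0.992, 0.129, -0.0, -0.0]
wrist_force: [1.0, -0.2, -1.0]
opening: 94.0
finger_force: 0.0
t: 7.58
tool_pos: [516.7, -24.2, 193.8]
eef_rot: [0.992, 0.128, 0.001, 0.0]
wrist_force: [-0.1, -0.2, -0.6]
opening: 94.1
finger_force: 0.0
[-15.3 126.2 121.9]
```

```bash
echo '[[[-2, 15, 0], 0], [[-3, 24, 0], 0], [[-3, 24, 0], 0], [[-3, 24, 0], 0], [[-3, 24, 0], 0], [[-1, 15, 0], 0], [[0, 0, 0], 0], [[0, 0, 0], 0]]' | python3 inch.py && echo '[[[0, 0, 12], 0], [[0, 0, 20], 0], [[0, 0, 25], 0], [[0, 0, 25], 0], [[0, 0, 20], 0], [[0, 0, 13], 0], [[0, 0, 6], 0], [[0, 0, 0], 0], [[0, 0, 0], 0]]' | python3 inch.py && echo '[[[0, 0, 0], 0], [[0, 0, 0], 0], [[0, 0, 0], 0], [[0, 0, 0], 0], [[0, 0, 0], 0], [[0, 0, 0], 0], [[0, 0, 0], 0], [[0, 0, 0], 0]]' | python3 inch.py 50 25
```

```text
t: 8.25
tool_pos: [533.6, -149.7, 191.8]
eef_rot: [0.992, 0.128, -0.0, -0.0]
wrist_force: [0.4, 1.7, -0.3]
opening: 94.1
finger_force: 0.0
t: 9.0
tool_pos: [534.2, -149.4, 72.0]
eef_rot: [0.992, 0.129, 0.0, -0.0]
wrist_force: [0.0, -0.1, 1.0]
opening: 93.8
finger_force: 0.0
t: 9.67
tool_pos: [534.0, -149.6, 71.8]
eef_rot: [0.992, 0.129, 0.0, -0.0]
wrist_force: [-2.0, 0.5, 6.5]
opening: 65.0
finger_force: 25.0
```

```bash
echo '[[[0, 0, -6], 0], [[0, 0, -8], 0], [[0, 0, -8], 0], [[0, 0, -8], 0], [[0, 0, -6], 0], [[0, 0, 0], 0], [[0, 0, 0], 0], [[0, 0, 0], 0], [[0, 0, 0], 0], [[0, 0, 0], 0]]' | python3 inch.py && for i in 1 2 3; do echo '[[[0, 0, 0], 0], [[0, 0, 0], 0]]' | python3 inch.py|grep -E "wrist|pos|opening"; done
```

```text
t: 10.5
tool_pos: [533.6, -149.8, 107.1]
eef_rot: [0.992, 0.129, -0.0, -0.0]
wrist_force: [-0.7, -1.1, -2.6]
opening: 65.0
finger_force: 25.0
tool_pos: [533.8, -149.8, 107.2]
wrist_force: [-0.4, -0.2, -1.2]
opening: 64.8
tool_pos: [533.8, -149.8, 107.4]
wrist_force: [0.1, -0.5, -2.3]
opening: 64.9
tool_pos: [533.8, -149.8, 107.4]
wrist_force: [-0.2, -0.6, -2.1]
opening: 64.8
```

Middle weighs about 2.1 N. I'll put it back and move on to the right tin.

```bash
echo '[[[0, 0, 6], 0], [[0, 0, 8], 0], [[0, 0, 8], 0], [[0, 0, 6], 0], [[0, 0, 4], 0], [[0, 0, 2], 0], [[0, 0, 2], 0], [[0, 0, 0], 0], [[0, 0, 0], 0], [[0, 0, 0], 0]]' | python3 inch.py && echo '[[[0, 0, 0], 0], [[0, 0, 0], 0], [[0, 0, 0], 0], [[0, 0, 0], 0], [[0, 0, 0], 0], [[0, 0, 0], 0], [[0, 0, 0], 0]]' | python3 inch.py 94 && echo '[[[0, 0, -10], 0], [[0, 0, -20], 0], [[0, 0, -20], 0], [[0, 0, -25], 0], [[0, 0, -25], 0], [[0, 0, -20], 0], [[0, 0, 0], 0], [[0, 0, 0], 0]]' | python3 inch.py; python3 - <<'E'
from plant import env, eyes, readout
from h import *
s=readout.sense();print(tool(s,[564.3,-274.1,72]))
E
```

```text
t: 11.83
tool_pos: [533.9, -149.7, 71.7]
eef_rot: [0.992, 0.129, 0.0, 0.0]
wrist_force: [-4.1, 1.9, 5.4]
opening: 65.0
finger_force: 25.0
t: 12.42
tool_pos: [533.8, -149.8, 71.4]
eef_rot: [0.992, 0.129, -0.0, -0.0]
wrist_force: [0.3, 0.3, -0.1]
opening: 94.1
finger_force: 0.0
t: 13.08
tool_pos: [534.3, -150.0, 192.9]
eef_rot: [0.992, 0.128, 0.001, 0.001]
wrist_force: [0.1, -0.1, -0.4]
opening: 94.1
finger_force: 0.0
[ -2.8 127.5 121.1]
```

```bash
echo '[[[0, 15, 0], 0], [[-1, 24, 0], 0], [[-1, 25, 0], 0], [[-1, 25, 0], 0], [[0, 24, 0], 0], [[0, 15, 0], 0], [[0, 0, 0], 0], [[0, 0, 0], 0]]' | python3 inch.py && echo '[[[0, 0, 12], 0], [[0, 0, 20], 0], [[0, 0, 25], 0], [[0, 0, 25], 0], [[0, 0, 20], 0], [[0, 0, 13], 0], [[0, 0, 6], 0], [[0, 0, 0], 0], [[0, 0, 0], 0]]' | python3 inch.py && echo '[[[0, 0, 0], 0], [[0, 0, 0], 0], [[0, 0, 0], 0], [[0, 0, 0], 0], [[0, 0, 0], 0], [[0, 0, 0], 0], [[0, 0, 0], 0], [[0, 0, 0], 0]]' | python3 inch.py 50 25 && echo '[[[0, 0, -6], 0], [[0, 0, -8], 0], [[0, 0, -8], 0], [[0, 0, -8], 0], [[0, 0, -6], 0], [[0, 0, 0], 0], [[0, 0, 0], 0], [[0, 0, 0], 0], [[0, 0, 0], 0], [[0, 0, 0], 0]]' | python3 inch.py && for i in 1 2 3; do echo '[[[0, 0, 0], 0], [[0, 0, 0], 0]]' | python3 inch.py|grep -E "wrist|pos|opening"; done
```

```text
t: 13.75
tool_pos: [563.0, -275.0, 190.2]
eef_rot: [0.992, 0.128, -0.001, -0.001]
wrist_force: [0.4, 1.2, -0.2]
opening: 94.2
finger_force: 0.0
t: 14.5
tool_pos: [563.9, -274.1, 70.9]
eef_rot: [0.992, 0.129, 0.0, 0.0]
wrist_force: [0.3, -0.5, -0.0]
opening: 93.7
finger_force: 0.0
t: 15.17
tool_pos: [563.7, -274.2, 70.8]
eef_rot: [0.992, 0.129, 0.0, -0.0]
wrist_force: [-2.2, 2.5, 6.9]
opening: 64.7
finger_force: 25.0
t: 16.0
tool_pos: [563.4, -274.2, 106.0]
eef_rot: [0.992, 0.129, -0.0, -0.0]
wrist_force: [0.3, -0.4, -5.6]
opening: 64.6
finger_force: 25.0
tool_pos: [563.5, -274.3, 106.2]
wrist_force: [-0.5, 0.6, -5.3]
opening: 64.7
tool_pos: [563.5, -274.3, 106.4]
wrist_force: [0.3, 0.8, -5.1]
opening: 64.8
tool_pos: [563.6, -274.3, 106.4]
wrist_force: [-0.5, -0.4, -5.5]
opening: 64.7
```

The right tin is the heaviest at about 5.4 N, against 3.4 N and 2.1 N. I'll stand it back in its ring as asked, then regrip and lift it high.

```bash
echo '[[[0, 0, 6], 0], [[0, 0, 8], 0], [[0, 0, 8], 0], [[0, 0, 6], 0], [[0, 0, 4], 0], [[0, 0, 2], 0], [[0, 0, 2], 0], [[0, 0, 0], 0], [[0, 0, 0], 0], [[0, 0, 0], 0]]' | python3 inch.py && echo '[[[0, 0, 0], 0], [[0, 0, 0], 0], [[0, 0, 0], 0], [[0, 0, 0], 0], [[0, 0, 0], 0], [[0, 0, 0], 0], [[0, 0, 0], 0]]' | python3 inch.py 94 && echo '[[[0, 0, 0], 0], [[0, 0, 0], 0], [[0, 0, 0], 0], [[0, 0, 0], 0], [[0, 0, 0], 0], [[0, 0, 0], 0], [[0, 0, 0], 0], [[0, 0, 0], 0]]' | python3 inch.py 50 30 && echo '[[[0, 0, -6], 0], [[0, 0, -12], 0], [[0, 0, -20], 0], [[0, 0, -25], 0], [[0, 0, -25], 0], [[0, 0, -25], 0], [[0, 0, -25], 0], [[0, 0, -25], 0], [[0, 0, -20], 0], [[0, 0, -12], 0], [[0, 0, -6], 0], [[0, 0, 0], 0]]' | python3 inch.py; python3 - <<'E'
from plant import env, eyes, readout
from h import *
import cv2
s=readout.sense();print(tool(s,[517,295,272]))
d=eyes.get_image("scene");im=d["pixels"][:,:,::-1].copy()
for c,r,z in[((518,296),97,52),((534,-150),33,114),((516,-24),33,114)]:
  for t in np.linspace(0,6.28,90): cv2.circle(im,tuple(int(x) for x in proj(d,[c[0]+r*np.cos(t),c[1]+r*np.sin(t),z])),1,(0,0,255),-1)
cv2.imwrite("pics/s2.png",im)
E
```

```text
t: 17.33
tool_pos: [563.7, -274.3, 70.8]
eef_rot: [0.992, 0.129, 0.0, 0.0]
wrist_force: [-4.0, 1.8, 3.1]
opening: 64.6
finger_force: 25.0
t: 17.92
tool_pos: [563.6, -274.4, 70.4]
eef_rot: [0.992, 0.129, -0.0, -0.0]
wrist_force: [0.1, 0.5, 0.3]
opening: 93.9
finger_force: 0.0
t: 18.58
tool_pos: [563.5, -274.3, 70.4]
eef_rot: [0.992, 0.129, -0.0, -0.0]
wrist_force: [-0.0, 0.2, -0.0]
opening: 64.6
finger_force: 30.0
t: 19.58
tool_pos: [563.7, -274.4, 272.5]
eef_rot: [0.992, 0.129, 0.0, 0.0]
wrist_force: [0.5, 0.6, -6.8]
opening: 64.6
finger_force: 30.0
[ 1.000e+02 -5.625e+02  1.000e-01]
```

View pics/s2.png

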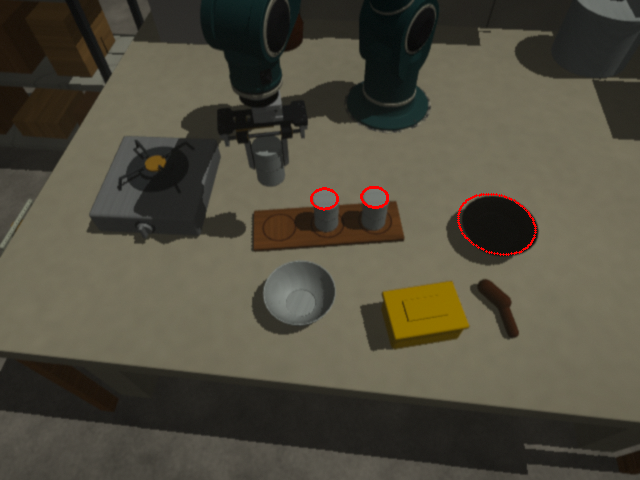

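The scene view shows the right tin gripped upright at (270,160). The other two stand in their rings at (325,212) and (375,208), and the cobek rim matches its overlay at (498,224). I'll carry the tin at this height, with its underside at about 217 mm.

```bash
echo '[[[1, -6, 0], 0], [[2, -12, 0], 0], [[3, -18, 0], 0], [[4, -22, 0], 0], [[4, -22, 0], 0], [[4, -22, 0], 0], [[4, -22, 0], 0], [[4, -22, 0], 0], [[4, -22, 0], 0], [[4, -22, 0], 0], [[4, -22, 0], 0], [[4, -22, 0], 0]]' | python3 inch.py && echo '[[[4, -22, 0], 0], [[4, -22, 0], 0], [[4, -22, 0], 0], [[4, -22, 0], 0], [[4, -22, 0], 0], [[4, -22, 0], 0], [[4, -22, 0], 0], [[4, -22, 0], 0], [[4, -22, 0], 0], [[4, -22, 0], 0], [[4, -22, 0], 0], [[4, -22, 0], 0]]' | python3 inch.py && echo '[[[3, -18, 0], 0], [[3, -18, 0], 0], [[2, -12, 0], 0], [[1, -8, 0], 0], [[0, -3, 0], 0], [[0, 0, 0], 0], [[0, 0, 0], 0], [[0, 0, 0], 0]]' | python3 inch.py; python3 - <<'E'
from plant import env, eyes, readout
from h import *
s=readout.sense();print(tool(s,[517,295,272]))
E
```

```text
t: 20.63
tool_pos: [543.5, -35.1, 270.7]
eef_rot: [0.992, 0.129, -0.001, -0.0]
wrist_force: [0.5, 0.7, -7.0]
opening: 64.6
finger_force: 30.0
t: 21.63
tool_pos: [522.2, 231.9, 270.7]
eef_rot: [0.992, 0.129, -0.001, 0.0]
wrist_force: [-0.0, -0.4, -5.6]
opening: 64.6
finger_force: 30.0
t: 22.3
tool_pos: [517.6, 288.5, 271.4]
eef_rot: [0.992, 0.128, -0.0, 0.0]
wrist_force: [0.4, -0.2, -5.6]
opening: 64.7
finger_force: 30.0
[ 1.1 -6.5 -0.6]
```

```bash
echo '[[[1, -6, 0], 0], [[0, 0, 0], 0], [[0, 0, 0], 0], [[0, 0, 0], 0], [[0, 0, 0], 0], [[0, 0, 0], 0], [[0, 0, 0], 0], [[0, 0, 0], 0], [[0, 0, 0], 0], [[0, 0, 0], 0]]' | python3 inch.py; python3 - <<'E'
from plant import env, eyes, readout
import cv2
cv2.imwrite("pics/s3.png",eyes.get_image("scene")["pixels"][:,:,::-1])
E
```

```text
t: 23.13
tool_pos: [516.7, 295.5, 271.4]
eef_rot: [0.992, 0.129, -0.0, -0.0]
wrist_force: [-0.5, 0.3, -5.2]
opening: 64.6
finger_force: 30.0
```

View pics/s3.png

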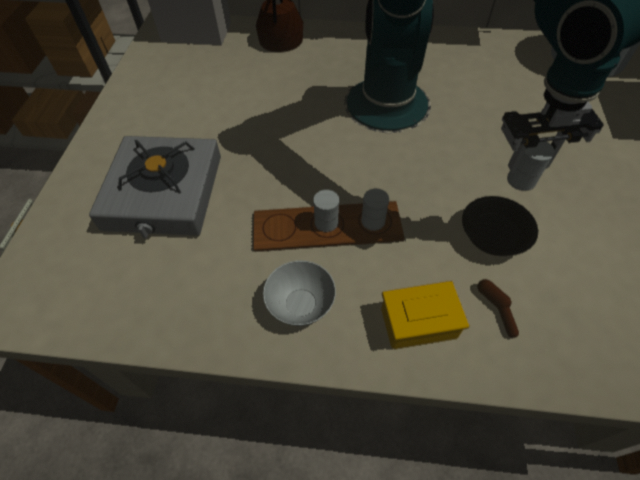

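The tin is held upright at (528,165), above the cobek at (500,225); the offset is perspective from the tin's height. The other two tins stand in their rings at (326,212) and (375,210), and nothing else has moved. Handing in.

```bash
python3 -c "
from plant import env, eyes, readout
print(env.sign_off())"
```

```text
the job is handed in; nothing more can be done
None
```

I weighed all three tins (left about 3.4 N, middle 2.1 N, right 5.4 N) and handed the job in holding the right one, the heaviest, upright over the middle of the cobek about 165 mm above the rim, with the other two in their rings; no verdict was returned.

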